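# Clamp the long bracket in the sprung-arm jig

### The job

Draw the jig's curved spring arm all the way back until it stays open by itself, set the long bracket flat on the jig bed, upright and hard against both the long fixed edge and the short end edge, then bring the arm forward so that it springs onto the bracket and holds it there. Let go of everything, and leave the short bracket, the two hubs and the tin where they stand.

Things in the scene. Friction and masses are not known exactly. Their poses are not given: they have to be found in the camera images.
- long_bracket: Loose cast-aluminium bracket, 0.2-0.4 kg, lying flat: base 56 (its x) by 120 (y) by 8 mm thick; along its middle an upright web, 12 mm thick (x), 70 mm long (y), top 50 mm above the underside; pinch that from above. Origin: centre of the underside. Half a turn makes no difference. Starts on the board at any yaw, in one of four places shared with the short bracket and hubs.
- short_bracket: Bystander: the same kind of bracket but shorter, base 56 mm (x) by 80 mm (y) by 8 mm, web 12 mm by 50 mm by 50 mm high overall. Origin: centre of the underside. Leave it where it stands.
- hub_a: Bystander: black wheel hub, 84 mm diameter and 52 mm high with a 17 mm steel shaft up to 82 mm, standing on the board. Origin: centre of the underside. Leave it.
- hub_b: Bystander: a second hub, same as the first. Leave it.
- tin: Bystander: tin 68 mm diameter, 90 mm high, on the bench beyond the jig and board. Origin: centre of the underside. Leave it.
- board: Fixed plywood board 280 by 280 by 6 mm on the bench, on which brackets and hubs stand. Origin: centre of the underside. It and the jig may change sides of the bench.
- jig: Fixed blue steel jig: a bed 220 (x) by 275 (y) by 12 mm thick, origin at the centre of its underside. On it two fixed steel edges, 15 mm thick, tops 28 mm above the bench, form a corner: the long edge, face at x = +80 mm (y -63 to +117), and the short end edge, face at y = +102 mm (x 20 to 80). The bracket's 120 mm side goes along the long edge.
- seat (a point): Point on the top of the jig bed, and the jig's axes (x towards the long edge, y towards the short end edge): here lies the centre of the long bracket's underside, its y axis along the jig's y, when it touches both edges. It is at (52, 42, 12) mm of the jig's frame.
- pivot (a point): Vertical axis of the curved spring arm, at (-15, -83, 12) mm of the jig's frame. The arm is a 16 mm round steel bar whose tip is 118 mm from this axis; it lies 14 to 30 mm above the bench and bulges away from the fixed edges. A black and steel tension spring strut crosses over the pivot, up to 44 mm above the bench.
- post (a point): Centre of the upright round finger post on the spring arm, 16 mm diameter, standing from 26 to 75 mm above the bench; this point is 59 mm above the bench. It is 96 mm from the arm's pivot and moves with the arm. It can be pinched from above and turns freely enough in the grip.
- spring_arm (a joint): Angle of the spring arm (rad): 0 = sprung fully forward, tip in the bracket's place; grows counter-clockwise from above, away from the edges, to the stop at 1.05. Over-centre at 0.70: below it the spring drives the arm forward (8 N at the post at 0, less further back), above it the arm goes back and stays at 1.05 (4 N at the post frees it). Damped. About 0.19 on a seated bracket.
Mind the look-alikes: they are no part of the job. What is shaped like the long_bracket but brown or yellow is not meant.

How it is judged:
By the outcome, as a careful person would: the job done as asked, in the order asked, and still so for the second after the job is handed in, with the robot touching nothing.
It also fails if it takes over 72 s, if anything falls off the work surface, if the arm or the gripper's body presses on something with over 40 N, if the wrist force passes 120 N, or if a joint passes its speed limit or range.

### The arm

A 6-joint arm with a two-finger parallel gripper is mounted at the origin on the work surface. World frame = base frame: x ahead of the robot, y to its left, z up, the work surface at z = 0. Lengths are in m, angles in rad, forces in N, time in s.
With the tool pointing down it reaches from about 0.325 to 0.85 m from the base axis. Payload 4.4 kg.
Tool frame: the origin (TCP) lies at the very end of the fingers, on their centre line; the grasp point (between the pads) lies behind it (ctrl.grasp_offset is the z of the grasp point in the tool frame, in m); z points along the fingers, y is the line along which they close (so a half turn about z gives the same grasp; the last joint's range is limited). The gripper opens to 94 mm and grips with 3 to 60 N. Pads are 16 mm wide; open, the fingers measure 119 mm over their backs; the gripper's body (75 mm by 177 mm) begins 78 mm behind the grasp point.
Start: joints at [1.159, 0.207, 1.542, -0, 1.393, -0.15], TCP at [0.148, 0.556, 0.205] pointing down, gripper open.
Joint ranges: [-2.73, 2.73], [-0.86, 2.22], [0.23, 2.46], [-1.11, 4.25], [0.08, 2.63], [-2.82, 2.82]. Speed limits (rad/s): [2.79, 2.79, 3.14, 3.14, 3.14, 3.14].

### API

Orientations are given as a 3x3 rotation matrix whose columns are the frame's x, y, z axes.
In Python, from plant import ctrl gives the robot as it stands. The module is installed in compiled form; this text tells all that it offers.
- The arm moves only by the tool send_rows, never from a script. Its argument "deltas" is a list of rows, each an object of numbers: "gripper": the closure, from 0 (fully open) to 1 (shut); "x", "y", "z": the shift along the tool's x, y, z in cm; "rx", "ry", "rz": the turn, a rotation vector about the tool's x, y, z in rad. In form: [{"gripper": .., "x": .., "y": .., "z": .., "rx": .., "ry": .., "rz": ..}, ...]. A call has 1 to 12 rows; each row shifts and turns the commanded pose from where the row before left it, along the tool's axes as they then stand; what a row does not reach is not made up. A row lasts 1/10 s, in which the tool goes at most 50 mm and 8.59 degrees, less where a joint would pass 70% of its speed; a pose out of reach is approached as far as the arm can. A call with a gripper value outside its range is refused whole. The fingers move at their own pace and stop on an object; "squeeze" is the grip in N (left out, the last holds). Time passes only in rows, so rows that do not move let the fingers close. It gives the time, the measured TCP pose, the force, the opening and the grip force at its end, in the units of the state.
- ctrl.sense(): the state, without advancing time (a new reading comes with each control period).
- ctrl.snapshot(name): name is "side" or "top"; returns (picture, depth): 480x640x3 uint8, red, green, blue; 480x640 float32, m along the optical axis (not along the pixel's ray), 0 where there is no reading.
- ctrl.camera_params(name): a dict with "mtx" (3x3 intrinsics, pixels), "rvec" (rotation vector, rad) and "tvec" (3), from world to camera coordinates, as OpenCV has them. Camera axes: x right, y down, z forward; pixel columns grow to the right and rows downward; lengths in m; the calibration is good to about 2 mm. A picture is of the moment at which its call begins. camera_params takes no time and is no camera call.
- ctrl.hand_in(): hands the job in; it is judged then, once.
The state is a dict: "time_s": time; "joint_positions": joint angles; "qvel": joint speeds; "joint_efforts": joint torques, N m; "ee_pos": TCP position; "eef_rot": TCP orientation; "force": force on the tool from outside, world axes, zero at the start; "torque": the same for the moment, N m; "finger_gap": opening from 0.0 (shut) to 1.0 (fully open); "gripper_force": force on a finger pad.
Only numpy, scipy, OpenCV 4.12 (cv2) and the standard library are available. Lean on these libraries where they do the work, as an engineer would, in place of code of your own. Each camera call takes 0.05 s, during which the arm holds its last target. There are 200 camera calls.

## Working session

There is one attempt and no reset: what is moved stays moved. The work goes in short steps, Python scripts to look and compute and a tool call to move; the robot and the scene stay as the last step left them, time stands still between calls to the robot, and variables do not carry over. Pictures are saved under pics/ and viewed, at most 10 in all, crops included, and the job is handed in when it is done.

Besides the shell and the picture viewer there is one more tool, called after "Call:" as a command line: name --argument value ..., lists and objects as JSON in quotes. send_rows: Moves the arm, as the interface text tells. Its arguments: {"type":"object","properties":{"deltas":{"type":"array","items":{"type":"object","properties":{"gripper":{"type":"number"},"x":{"type":"number"},"y":{"type":"number"},"z":{"type":"number"},"rx":{"type":"number"},"ry":{"type":"number"},"rz":{"type":"number"}}}},"squeeze":{"type":"number"}},"required":["deltas"]}

```bash
mkdir -p pics; cat > h.py <<'E'
from plant import ctrl
import numpy as np, cv2
def snap(n):
    p,d=ctrl.snapshot(n); c=ctrl.camera_params(n); 
    np.savez(f'{n}.npz',p=p,d=d,m=c['mtx'],r=c['rvec'],t=c['tvec']); return p,d
def load(n):
    z=np.load(f'{n}.npz'); R=cv2.Rodrigues(z['r'])[0]; d=z['d']
    v,u=np.mgrid[:480,:640]; K=z['m']
    c=np.stack([(u-K[0,2])/K[0,0]*d,(v-K[1,2])/K[1,1]*d,d],-1)
    W=(c-z['t'].ravel())@R; W[d==0]=np.nan
    return z['p'],W
E
python3 - <<'E'
from h import *
for n in('top','side'):
    p,d=snap(n); cv2.imwrite(f'pics/{n}0.png',p[:,:,::-1])
s=ctrl.sense(); print(s['time_s'],s['ee_pos'],np.round(s['eef_rot'],3),ctrl.grasp_offset,s['finger_gap'])
E
```

```text
0.1 [0.14798337 0.55489932 0.20441555] [[-0.966  0.258 -0.001]
 [ 0.258  0.966 -0.002]
 [ 0.    -0.002 -1.   ]] -0.0188 0.9960818357205343
```

View pics/top0.png

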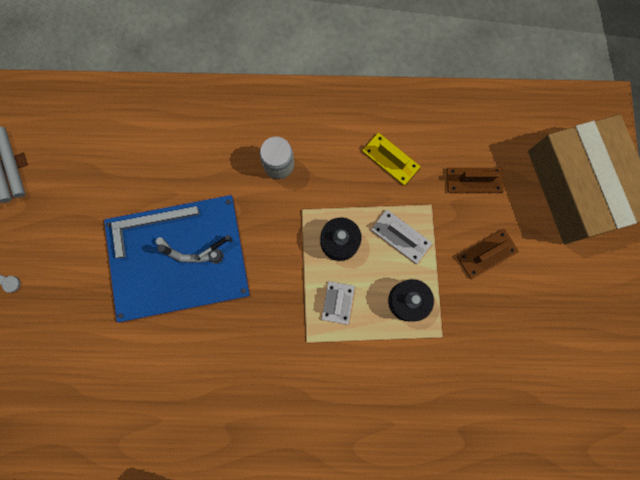

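View pics/side0.png

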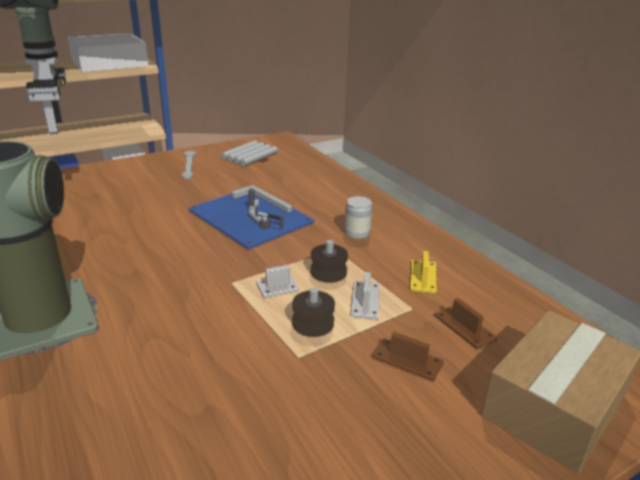

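The candidates for the long bracket in the top view:
- Grey long bracket on the board at (402,236). This is my choice.
- Grey short bracket at (339,302).
- Yellow look-alike at (391,158).
- Brown look-alikes at (474,180) and (488,253).

The jig is at (175,258), with the post at about (160,243) and the pivot at about (214,255).

```bash
python3 - <<'E'
from h import *
p,W=load('top')
a=cv2.resize(p[195:345,290:450],None,fx=2.4,fy=2.4,interpolation=2);b=cv2.resize(p[185:335,95:255],None,fx=2.4,fy=2.4,interpolation=2)
cv2.imwrite('pics/crop.png',np.hstack([b,a])[:,:,::-1])
for n,(u,v) in dict(tin=(277,147),hubA=(341,238),hubB=(413,300),post=(160,243),piv=(214,255),longb=(402,236),short=(339,302),boardc=(310,330),table=(300,400)).items():print(n,np.round(W[v,u],4))
# long bracket points on the base/web
h=p.astype(int); 
def fit(u0,u1,v0,v1,zl,zh,sat=40,mn=90):
    s=np.zeros(W.shape[:2],bool);s[v0:v1,u0:u1]=1
    m=s&(W[...,2]>zl)&(W[...,2]<zh)&(np.ptp(h,axis=-1)<sat)&(h.max(-1)>mn)
    q=W[m][:,:2].astype(np.float32);r=cv2.minAreaRect(q);print(len(q),np.round(r[0],4),np.round(r[1],4),r[2],'z',np.median(W[m][:,2]))
print('long base');fit(365,440,205,270,.009,.022)
print('long web');fit(365,440,205,270,.045,.065,60,0)
print('short web');fit(318,360,280,326,.045,.065,60,0)
# jig bed
m=(h[...,2]>h[...,0]+50)&(abs(W[...,2]-.012)<.006); q=W[m][:,:2].astype(np.float32);r=cv2.minAreaRect(q);print('jig',len(q),r,np.round(cv2.boxPoints(r),4).tolist())
print('edges');m=(W[...,2]>.022)&(W[...,2]<.034)&(np.ptp(h,axis=-1)<50);m[:, 260:]=0;m[:190]=0;m[320:]=0
n,l,st,c=cv2.connectedComponentsWithStats(m.astype(np.uint8))
for i in range(1,n):
    if st[i,4]>20:print(st[i],np.round(W[l==i].mean(0),4))
print('tall');m=(W[...,2]>.055);m[:, 260:]=0;m[:190]=0;m[320:]=0;print(m.sum(),np.round(W[m].mean(0),4),np.argwhere(m).mean(0), W[m][:,2].max())
E
```

```text
tin [ 0.763  -0.0064  0.0901]
hubA [ 0.5796 -0.1375  0.0874]
hubB [ 0.4618 -0.2762  0.0884]
post [0.572  0.2344 0.0277]
piv [0.5482 0.1199 0.0343]
longb [ 0.5938 -0.2652  0.0415]
short [ 0.4568 -0.1364  0.054 ]
boardc [ 0.4005 -0.0798  0.0039]
table [ 0.262  -0.0624 -0.0007]
long base
1089 [ 0.5992 -0.2683] [0.121  0.0582] 53.243587493896484 z 0.013811154113671084
long web
240 [ 0.5979 -0.2691] [0.0693 0.0133] 52.857086181640625 z 0.055128154838266594
short web
156 [ 0.4566 -0.1366] [0.0118 0.0496] 80.69931030273438 z 0.056212937123324036
jig 11422 ((0.5460880994796753, 0.20544764399528503), (0.21926777064800262, 0.27524203062057495), 12.310017585754395) [[0.40959998965263367, 0.3165000081062317], [0.4683000147342682, 0.047600001096725464], [0.6825000047683716, 0.09440000355243683], [0.6238999962806702, 0.36329999566078186]]
edges
[  0 191   7  11  27] [0.6674 0.5765 0.024 ]
[ 12 190   9   6  30] [0.6762 0.5496 0.0237]
[112 207  86  51 880] [0.6102 0.2682 0.0274]
[156 238  66  25 421] [0.5496 0.1734 0.0283]
tall
69 [0.554  0.2144 0.0719] [248.73913043 162.55072464] 0.07770287914551516
```

View pics/crop.png

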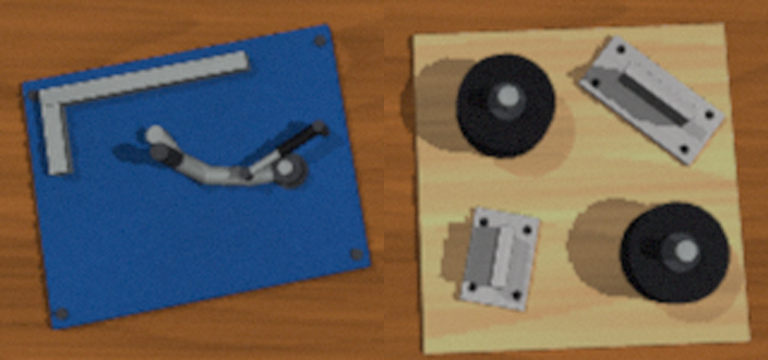

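```bash
cat >> h.py <<'E'
def go(x,y,z,yaw):
    "rotation to make first (rz), then translation in tool axes (cm) to TCP target; yaw = world angle of tool y, deg"
    s=ctrl.sense(); R=s['eef_rot']; a=np.degrees(np.arctan2(R[1,1],R[0,1])); d=(yaw-a+90)%180-90
    t=np.radians(a+d); T=np.array([[-np.sin(t),np.cos(t),0],[np.cos(t),np.sin(t),0],[0,0,-1.]])
    print('t',round(s['time_s'],2),'at',np.round(s['ee_pos'],4),'yaw',round(a,2),'F',np.round(s['force'],1),'gap',round(s['finger_gap'],3),'gf',round(float(np.max(s['gripper_force'])),1))
    # keep the sense of the tool axes
    print('rz',round(-np.radians(d),3),'xyz',np.round(100*T.T@(np.array([x,y,z])-s['ee_pos']),2),'tilt',np.round(R[:2,2],4))
E
python3 - <<'E'
from h import *
p,W=load('top'); h=p.astype(int)
m=(W[...,2]>.022)&(W[...,2]<.034)&(np.ptp(h,axis=-1)<50);m[:, 260:]=0;m[:205]=0;m[262:]=0
n,l,st,c=cv2.connectedComponentsWithStats(m.astype(np.uint8));i=1+np.argmax(st[1:,4]);q=W[l==i][:,:2]
J=np.array([.5461,.2054])
for yaw in(12.3,):
    a=np.radians(yaw);E=np.array([[np.cos(a),np.sin(a)],[-np.sin(a),np.cos(a)]]);j=(q-J)@E.T*1000
L=j[(j[:,1]<95)&(j[:,1]>-55)&(j[:,0]>70)];S=j[(j[:,0]<70)&(j[:,1]>95)]
k=np.polyfit(L[:,1],L[:,0],1);print('long edge tilt deg',np.degrees(k[0]),'xrange',np.percentile(L[:,0],[2,98]),'ctr',L[:,0].mean(),'(87.5)');print('short ctr y',S[:,1].mean(),'(109.5)',np.percentile(S[:,1],[2,98]),'y/x extents',j.min(0),j.max(0))
m=(W[...,2]>.068)&(W[...,2]<.08);m[:, 260:]=0;m[:190]=0;m[320:]=0;q=W[m];print('post',len(q),cv2.minEnclosingCircle(q[:,:2].astype(np.float32)),q.mean(0))
p2,W2=load('side');m=(W2[...,2]>.05)&(W2[...,2]<.08);m[:180]=0;m[245:]=0;m[:,:190]=0;m[:,315:]=0;q=W2[m];print('side post',len(q),q.mean(0),np.ptp(q,axis=0))
m=(W2[...,2]>.035)&(W2[...,2]<.065);m[:270]=0;m[320:]=0;m[:,:345]=0;m[:,385:]=0;q=W2[m];print('side web',len(q),q.mean(0))
go(.554,.217,.12,27)
E
```

```text
long edge tilt deg -0.03867872844796026 xrange [78.674725   93.58508479] ctr 85.867187768769 (87.5)
short ctr y 108.17006000529378 (109.5) [100.70139933 116.03867084] y/x extents [ 18.92297255 -63.41439966] [ 94.44403758 117.18000449]
post 55 ((0.5544964671134949, 0.21553879976272583), 0.00786229595541954) [0.55449573 0.21526814 0.07432431]
side post 64 [0.55653822 0.21264785 0.06531346] [0.01878108 0.02172955 0.02750035]
side web 164 [ 0.59445933 -0.27786566  0.05388568]
t 0.1 at [0.148  0.5549 0.2044] yaw 75.06 F [ 0.1 -0.5 -0.3] gap 0.996 gf 0.0
rz 0.839 xyz [-48.54  20.84   8.44] tilt [-0.0008 -0.0019]
```

Call:
send_rows --deltas '[{"rz":0.14,"gripper":0.4},{"rz":0.14},{"rz":0.14},{"rz":0.14},{"rz":0.14},{"rz":0.14}]' --squeeze 15

```text
$.deltas[0]: bad value
```

Call:
send_rows --deltas '[{"x":-4.05,"y":1.74,"z":0.7},{"x":-4.05,"y":1.74,"z":0.7},{"x":-4.05,"y":1.74,"z":0.7},{"x":-4.05,"y":1.74,"z":0.7},{"x":-4.05,"y":1.74,"z":0.7},{"x":-4.05,"y":1.74,"z":0.7},{"x":-4.05,"y":1.74,"z":0.7},{"x":-4.05,"y":1.74,"z":0.7},{"x":-4.05,"y":1.74,"z":0.7},{"x":-4.05,"y":1.74,"z":0.7},{"x":-4.05,"y":1.74,"z":0.7},{"x":-4.05,"y":1.74,"z":0.7}]'

```text
$.deltas[0]: bad value
```

```bash
python3 -c "
from h import *
go(.5545,.2155,.04,27)"
```

```text
t 0.1 at [0.148  0.5549 0.2044] yaw 75.06 F [ 0.1 -0.5 -0.3] gap 0.996 gf 0.0
rz 0.839 xyz [-48.7   20.81  16.44] tilt [-0.0008 -0.0019]
```

Call:
send_rows --deltas '[{"gripper":0.4,"x":0,"y":0,"z":0,"rx":0,"ry":0,"rz":0.14},{"gripper":0.4,"x":0,"y":0,"z":0,"rx":0,"ry":0,"rz":0.14},{"gripper":0.4,"x":0,"y":0,"z":0,"rx":0,"ry":0,"rz":0.14},{"gripper":0.4,"x":0,"y":0,"z":0,"rx":0,"ry":0,"rz":0.14},{"gripper":0.4,"x":0,"y":0,"z":0,"rx":0,"ry":0,"rz":0.14},{"gripper":0.4,"x":0,"y":0,"z":0,"rx":0,"ry":0,"rz":0.14}]' --squeeze 15

```text
time_s: 0.7
ee_pos: [0.1481, 0.5551, 0.2048]
eef_rot: [[-0.448, 0.894, -0.001], [0.894, 0.448, -0.001], [-0.001, -0.001, -1.0]]
force: [0.2, -0.1, 0.2]
finger_gap: 0.603
gripper_force: 0.0
```

Call:
send_rows --deltas '[{"gripper":0.4,"x":-4.05,"y":1.74,"z":0.7,"rx":0,"ry":0,"rz":0},{"gripper":0.4,"x":-4.05,"y":1.74,"z":0.7,"rx":0,"ry":0,"rz":0},{"gripper":0.4,"x":-4.05,"y":1.74,"z":0.7,"rx":0,"ry":0,"rz":0},{"gripper":0.4,"x":-4.05,"y":1.74,"z":0.7,"rx":0,"ry":0,"rz":0},{"gripper":0.4,"x":-4.05,"y":1.74,"z":0.7,"rx":0,"ry":0,"rz":0},{"gripper":0.4,"x":-4.05,"y":1.74,"z":0.7,"rx":0,"ry":0,"rz":0},{"gripper":0.4,"x":-4.05,"y":1.74,"z":0.7,"rx":0,"ry":0,"rz":0},{"gripper":0.4,"x":-4.05,"y":1.74,"z":0.7,"rx":0,"ry":0,"rz":0},{"gripper":0.4,"x":-4.05,"y":1.74,"z":0.7,"rx":0,"ry":0,"rz":0},{"gripper":0.4,"x":-4.05,"y":1.74,"z":0.7,"rx":0,"ry":0,"rz":0},{"gripper":0.4,"x":-4.05,"y":1.74,"z":0.7,"rx":0,"ry":0,"rz":0},{"gripper":0.4,"x":-4.05,"y":1.74,"z":0.7,"rx":0,"ry":0,"rz":0}]'

```text
time_s: 1.9
ee_pos: [0.5553, 0.2153, 0.1206]
eef_rot: [[-0.453, 0.892, -0.001], [0.892, 0.453, -0.0], [0.0, -0.001, -1.0]]
force: [0.8, -0.1, -0.7]
finger_gap: 0.602
gripper_force: 0.0
```

```bash
python3 -c "
from h import *
go(.5545,.2155,.04,27)"
```

```text
t 1.9 at [0.5553 0.2153 0.1206] yaw 26.92 F [ 0.8 -0.1 -0.7] gap 0.602 gf 0.0
rz -0.001 xyz [ 0.05 -0.06  8.06] tilt [-0.001  -0.0001]
```

Call:
send_rows --deltas '[{"gripper":0.4,"x":0,"y":0,"z":2,"rx":0,"ry":0,"rz":0},{"gripper":0.4,"x":0,"y":0,"z":2,"rx":0,"ry":0,"rz":0},{"gripper":0.4,"x":0,"y":0,"z":2,"rx":0,"ry":0,"rz":0},{"gripper":0.4,"x":0,"y":0,"z":2,"rx":0,"ry":0,"rz":0},{"gripper":1,"x":0,"y":0,"z":0,"rx":0,"ry":0,"rz":0},{"gripper":1,"x":0,"y":0,"z":0,"rx":0,"ry":0,"rz":0},{"gripper":1,"x":0,"y":0,"z":0,"rx":0,"ry":0,"rz":0},{"gripper":1,"x":0,"y":0,"z":0,"rx":0,"ry":0,"rz":0},{"gripper":1,"x":0,"y":0,"z":0,"rx":0,"ry":0,"rz":0},{"gripper":1,"x":0,"y":0,"z":0,"rx":0,"ry":0,"rz":0}]' --squeeze 20

```text
time_s: 2.9
ee_pos: [0.5584, 0.2187, 0.0429]
eef_rot: [[-0.452, 0.892, 0.009], [0.892, 0.452, 0.004], [-0.0, 0.01, -1.0]]
force: [8.4, 4.9, -5.2]
finger_gap: 0.162
gripper_force: 20.0
```

```bash
python3 -c "
from h import *
s=ctrl.sense();P=np.array([.5488,.1205]);c=s['ee_pos'][:2];v=c-P;r=np.hypot(*v);a0=np.arctan2(v[1],v[0]);print(r,np.degrees(a0))
go(c[0],c[1],.04,27)
a=np.radians(26.9);T=np.array([[np.sin(a),-np.cos(a)],[-np.cos(a),-np.sin(a)]]) # placeholder
R=s['eef_rot'][:2,:2];th=np.linspace(0,1.05,13);Q=P+.0955*np.c_[np.cos(a0+th),np.sin(a0+th)]
Q[0]=c
print(np.round(100*np.diff(Q,axis=0)@R,2).tolist(),Q[-1])"
```

```text
0.09871293222404443 84.39849058931715
t 2.9 at [0.5584 0.2187 0.0429] yaw 26.9 F [ 8.4  4.9 -5.2] gap 0.162 gf 20.0
rz -0.002 xyz [0.   0.   0.29] tilt [0.0093 0.0042]
[[0.15, -0.9], [0.35, -0.76], [0.29, -0.79], [0.22, -0.81], [0.14, -0.82], [0.07, -0.83], [-0.0, -0.84], [-0.07, -0.83], [-0.15, -0.82], [-0.22, -0.81], [-0.29, -0.78], [-0.36, -0.76]] [0.47099485 0.17587696]
```

Call:
send_rows --deltas '[{"gripper":1,"x":0.4,"y":-0.73,"z":0,"rx":0,"ry":0,"rz":0},{"gripper":1,"x":0.35,"y":-0.76,"z":0,"rx":0,"ry":0,"rz":0},{"gripper":1,"x":0.29,"y":-0.79,"z":0,"rx":0,"ry":0,"rz":0},{"gripper":1,"x":0.22,"y":-0.81,"z":0,"rx":0,"ry":0,"rz":0},{"gripper":1,"x":0.14,"y":-0.82,"z":0,"rx":0,"ry":0,"rz":0},{"gripper":1,"x":0.07,"y":-0.83,"z":0,"rx":0,"ry":0,"rz":0}]'

```text
time_s: 3.5
ee_pos: [0.5079, 0.2126, 0.0429]
eef_rot: [[-0.453, 0.892, 0.006], [0.892, 0.453, 0.008], [0.004, 0.009, -1.0]]
force: [3.2, 10.2, -3.0]
finger_gap: 0.163
gripper_force: 20.0
```

```bash
python3 -c "
from h import *
s=ctrl.sense();P=np.array([.5488,.1205]);v=s['ee_pos'][:2]-P;print(np.hypot(*v),np.degrees(np.arctan2(v[1],v[0])))
go(.471,.1759,.04,27)"
```

```text
0.10078259619509192 113.95310437605299
t 3.5 at [0.5079 0.2126 0.0429] yaw 26.92 F [ 3.2 10.2 -3. ] gap 0.163 gf 20.0
rz -0.001 xyz [-1.6  -4.95  0.29] tilt [0.0063 0.0078]
```

Call:
send_rows --deltas '[{"gripper":1,"x":0.05,"y":-0.84,"z":0,"rx":0,"ry":0,"rz":0},{"gripper":1,"x":-0.02,"y":-0.83,"z":0,"rx":0,"ry":0,"rz":0},{"gripper":1,"x":-0.1,"y":-0.82,"z":0,"rx":0,"ry":0,"rz":0},{"gripper":1,"x":-0.18,"y":-0.81,"z":0,"rx":0,"ry":0,"rz":0},{"gripper":1,"x":-0.25,"y":-0.78,"z":0,"rx":0,"ry":0,"rz":0},{"gripper":1,"x":-0.33,"y":-0.76,"z":0,"rx":0,"ry":0,"rz":0},{"gripper":1,"x":0,"y":0,"z":0,"rx":0,"ry":0,"rz":0}]'

```text
time_s: 4.2
ee_pos: [0.4684, 0.1834, 0.0429]
eef_rot: [[-0.451, 0.893, 0.007], [0.893, 0.451, 0.01], [0.006, 0.01, -1.0]]
force: [2.0, 13.8, -2.6]
finger_gap: 0.156
gripper_force: 20.8
```

```bash
python3 -c "
from h import *
s=ctrl.sense();P=np.array([.5488,.1205]);v=s['ee_pos'][:2]-P;print(np.hypot(*v),np.degrees(np.arctan2(v[1],v[0])))
go(.471,.1759,.04,27)"
```

```text
0.1020928247340215 141.98669366814968
t 4.2 at [0.4684 0.1834 0.0429] yaw 26.79 F [ 2.  13.8 -2.6] gap 0.156 gf 20.8
rz -0.004 xyz [-0.79 -0.1   0.29] tilt [0.0066 0.0096]
```

Call:
send_rows --deltas '[{"gripper":0.5,"x":0,"y":0,"z":0,"rx":0,"ry":0,"rz":0},{"gripper":0.5,"x":0,"y":0,"z":0,"rx":0,"ry":0,"rz":0},{"gripper":0.5,"x":0,"y":0,"z":0,"rx":0,"ry":0,"rz":0},{"gripper":0.5,"x":0,"y":0,"z":-3,"rx":0,"ry":0,"rz":0},{"gripper":0.5,"x":0,"y":0,"z":-4,"rx":0,"ry":0,"rz":0},{"gripper":0.5,"x":0,"y":0,"z":-4,"rx":0,"ry":0,"rz":0},{"gripper":0.5,"x":0,"y":0,"z":0,"rx":0,"ry":0,"rz":0.14},{"gripper":0.5,"x":0,"y":0,"z":0,"rx":0,"ry":0,"rz":0.14},{"gripper":0.5,"x":0,"y":0,"z":0,"rx":0,"ry":0,"rz":0.14},{"gripper":0.5,"x":0,"y":0,"z":0,"rx":0,"ry":0,"rz":0.14}]'

```text
time_s: 5.2
ee_pos: [0.466, 0.1784, 0.1514]
eef_rot: [[0.096, 0.995, -0.0], [0.995, -0.096, -0.001], [-0.001, -0.0, -1.0]]
force: [-0.5, 0.0, -0.6]
finger_gap: 0.499
gripper_force: 0.0
```

```bash
python3 -c "
from h import *
snap('side')
p,W=load('side');m=(W[...,2]>.05)&(W[...,2]<.08);m[:180]=0;m[250:]=0;m[:,:170]=0;m[:,315:]=0;q=W[m];print('post now',len(q),q.mean(0))
go(.5985,-.2687,.15,-37)"
```

```text
post now 78 [0.47771514 0.14917969 0.06426753]
t 5.25 at [0.4661 0.1785 0.1513] yaw -5.72 F [-0.3 -0.7  0.4] gap 0.5 gf 0.0
rz 0.546 xyz [-27.74  37.49   0.13] tilt [-0.0003 -0.0008]
```

Call:
send_rows --deltas '[{"gripper":0.5,"x":0,"y":0,"z":0,"rx":0,"ry":0,"rz":0.137},{"gripper":0.5,"x":0,"y":0,"z":0,"rx":0,"ry":0,"rz":0.137},{"gripper":0.5,"x":0,"y":0,"z":0,"rx":0,"ry":0,"rz":0.136},{"gripper":0.5,"x":0,"y":0,"z":0,"rx":0,"ry":0,"rz":0.136}]'

```text
time_s: 5.65
ee_pos: [0.466, 0.1785, 0.1512]
eef_rot: [[0.597, 0.802, -0.001], [0.802, -0.597, -0.001], [-0.001, -0.0, -1.0]]
force: [0.1, -1.1, 0.2]
finger_gap: 0.497
gripper_force: 0.0
```

Call:
send_rows --deltas '[{"gripper":0.5,"x":-2.31,"y":3.12,"z":0,"rx":0,"ry":0,"rz":0},{"gripper":0.5,"x":-2.31,"y":3.12,"z":0,"rx":0,"ry":0,"rz":0},{"gripper":0.5,"x":-2.31,"y":3.12,"z":0,"rx":0,"ry":0,"rz":0},{"gripper":0.5,"x":-2.31,"y":3.12,"z":0,"rx":0,"ry":0,"rz":0},{"gripper":0.5,"x":-2.31,"y":3.12,"z":0,"rx":0,"ry":0,"rz":0},{"gripper":0.5,"x":-2.31,"y":3.12,"z":0,"rx":0,"ry":0,"rz":0},{"gripper":0.5,"x":-2.31,"y":3.12,"z":0,"rx":0,"ry":0,"rz":0},{"gripper":0.5,"x":-2.31,"y":3.12,"z":0,"rx":0,"ry":0,"rz":0},{"gripper":0.5,"x":-2.31,"y":3.12,"z":0,"rx":0,"ry":0,"rz":0},{"gripper":0.5,"x":-2.31,"y":3.12,"z":0,"rx":0,"ry":0,"rz":0},{"gripper":0.5,"x":-2.31,"y":3.12,"z":0,"rx":0,"ry":0,"rz":0},{"gripper":0.5,"x":-2.31,"y":3.12,"z":0,"rx":0,"ry":0,"rz":0}]'

```text
time_s: 6.85
ee_pos: [0.6024, -0.2682, 0.151]
eef_rot: [[0.592, 0.806, -0.001], [0.806, -0.592, 0.0], [-0.001, -0.001, -1.0]]
force: [0.1, -0.1, -1.0]
finger_gap: 0.499
gripper_force: 0.0
```

```bash
python3 -c "
from h import *
p,d=snap('top');p,W=load('top')
cv2.imwrite('pics/t2.png',p[185:335,95:475,::-1].repeat(2,0).repeat(2,1))
m=(W[...,2]>.068)&(W[...,2]<.08);m[:,260:]=0;m[:190]=0;m[320:]=0;q=W[m];print('post',len(q),q.mean(0))
go(.5985,-.2687,.024,-37)"
```

```text
post 56 [0.46856842 0.17314113 0.07454287]
t 6.9 at [ 0.6036 -0.275   0.151 ] yaw -36.57 F [ 0.4 -2.7  1. ] gap 0.502 gf 0.0
rz 0.007 xyz [ 0.19 -0.78 12.7 ] tilt [ 0.0015 -0.0056]
```

View pics/t2.png

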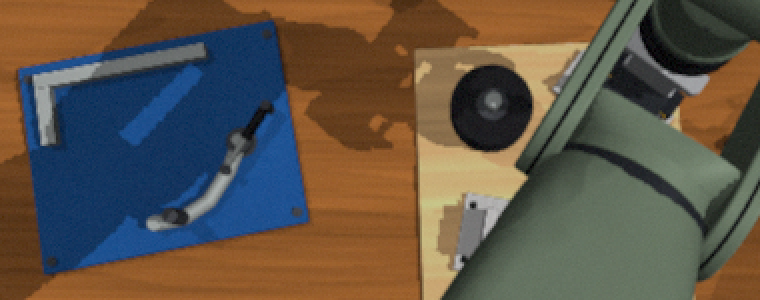

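Call:
send_rows --deltas '[{"gripper":0.5,"x":0,"y":0,"z":2,"rx":0,"ry":0,"rz":0.007},{"gripper":0.5,"x":0,"y":0,"z":2,"rx":0,"ry":0,"rz":0},{"gripper":0.5,"x":0,"y":0,"z":0,"rx":0,"ry":0,"rz":0},{"gripper":0.5,"x":0,"y":0,"z":0,"rx":0,"ry":0,"rz":0}]'

```text
time_s: 7.3
ee_pos: [0.6021, -0.2661, 0.1109]
eef_rot: [[0.599, 0.801, -0.002], [0.801, -0.599, 0.001], [-0.0, -0.002, -1.0]]
force: [0.5, -0.4, -0.2]
finger_gap: 0.499
gripper_force: 0.0
```

```bash
python3 -c "
from h import *
go(.5985,-.2687,.024,-37)"
```

```text
t 7.3 at [ 0.6021 -0.2661  0.1109] yaw -36.79 F [ 0.5 -0.4 -0.2] gap 0.499 gf 0.0
rz 0.004 xyz [-0.43 -0.13  8.69] tilt [-0.0016  0.0007]
```

Call:
send_rows --deltas '[{"gripper":0.5,"x":-0.4,"y":-0.13,"z":2.2,"rx":0,"ry":0,"rz":0.004},{"gripper":0.5,"x":0,"y":0,"z":2.2,"rx":0,"ry":0,"rz":0},{"gripper":0.5,"x":0,"y":0,"z":2.2,"rx":0,"ry":0,"rz":0},{"gripper":0.5,"x":0,"y":0,"z":2.1,"rx":0,"ry":0,"rz":0},{"gripper":0.5,"x":0,"y":0,"z":0,"rx":0,"ry":0,"rz":0},{"gripper":1,"x":0,"y":0,"z":0,"rx":0,"ry":0,"rz":0},{"gripper":1,"x":0,"y":0,"z":0,"rx":0,"ry":0,"rz":0},{"gripper":1,"x":0,"y":0,"z":0,"rx":0,"ry":0,"rz":0},{"gripper":1,"x":0,"y":0,"z":0,"rx":0,"ry":0,"rz":0},{"gripper":1,"x":0,"y":0,"z":0,"rx":0,"ry":0,"rz":0},{"gripper":1,"x":0,"y":0,"z":0,"rx":0,"ry":0,"rz":0}]' --squeeze 35

```text
time_s: 8.4
ee_pos: [0.6003, -0.2694, 0.0256]
eef_rot: [[0.603, 0.798, 0.002], [0.798, -0.603, -0.001], [0.0, 0.003, -1.0]]
force: [2.0, -1.9, 2.5]
finger_gap: 0.129
gripper_force: 35.0
```

```bash
python3 -c "
from h import *
go(.5985,-.2687,.024,-37)"
```

```text
t 8.4 at [ 0.6003 -0.2694  0.0256] yaw -37.06 F [ 2.  -1.9  2.5] gap 0.129 gf 35.0
rz -0.001 xyz [-0.06 -0.18  0.16] tilt [ 0.0021 -0.0014]
```

Call:
send_rows --deltas '[{"gripper":1,"x":0,"y":0,"z":-1,"rx":0,"ry":0,"rz":0},{"gripper":1,"x":0,"y":0,"z":-3,"rx":0,"ry":0,"rz":0},{"gripper":1,"x":0,"y":0,"z":-4,"rx":0,"ry":0,"rz":0},{"gripper":1,"x":0,"y":0,"z":-4,"rx":0,"ry":0,"rz":0},{"gripper":1,"x":0,"y":0,"z":-1,"rx":0,"ry":0,"rz":-0.05},{"gripper":1,"x":0,"y":0,"z":0,"rx":0,"ry":0,"rz":-0.13},{"gripper":1,"x":0,"y":0,"z":0,"rx":0,"ry":0,"rz":-0.14},{"gripper":1,"x":0,"y":0,"z":0,"rx":0,"ry":0,"rz":-0.14},{"gripper":1,"x":0,"y":0,"z":0,"rx":0,"ry":0,"rz":-0.14},{"gripper":1,"x":0,"y":0,"z":0,"rx":0,"ry":0,"rz":-0.14},{"gripper":1,"x":0,"y":0,"z":0,"rx":0,"ry":0,"rz":-0.12},{"gripper":1,"x":0,"y":0,"z":0,"rx":0,"ry":0,"rz":0}]'

```text
time_s: 9.6
ee_pos: [0.5983, -0.268, 0.1535]
eef_rot: [[-0.211, 0.977, -0.002], [0.977, 0.211, 0.001], [0.002, -0.002, -1.0]]
force: [0.3, 0.0, -2.5]
finger_gap: 0.126
gripper_force: 35.0
```

```bash
python3 -c "
from h import *
go(.584,.252,.155,12.3)"
```

```text
t 9.6 at [ 0.5983 -0.268   0.1535] yaw 12.19 F [ 0.3  0.  -2.5] gap 0.126 gf 35.0
rz -0.002 xyz [51.11  9.68 -0.15] tilt [-0.0024  0.0015]
```

Call:
send_rows --deltas '[{"gripper":1,"x":2,"y":0.4,"z":0,"rx":0,"ry":0,"rz":-0.002},{"gripper":1,"x":3.8,"y":0.72,"z":0,"rx":0,"ry":0,"rz":0},{"gripper":1,"x":3.8,"y":0.72,"z":0,"rx":0,"ry":0,"rz":0},{"gripper":1,"x":3.8,"y":0.72,"z":0,"rx":0,"ry":0,"rz":0},{"gripper":1,"x":3.8,"y":0.72,"z":0,"rx":0,"ry":0,"rz":0},{"gripper":1,"x":3.8,"y":0.72,"z":0,"rx":0,"ry":0,"rz":0},{"gripper":1,"x":3.8,"y":0.72,"z":0,"rx":0,"ry":0,"rz":0},{"gripper":1,"x":3.8,"y":0.72,"z":0,"rx":0,"ry":0,"rz":0},{"gripper":1,"x":3.8,"y":0.72,"z":0,"rx":0,"ry":0,"rz":0},{"gripper":1,"x":3.8,"y":0.72,"z":0,"rx":0,"ry":0,"rz":0},{"gripper":1,"x":3.8,"y":0.72,"z":0,"rx":0,"ry":0,"rz":0},{"gripper":1,"x":3.8,"y":0.72,"z":0,"rx":0,"ry":0,"rz":0}]'

```text
time_s: 10.8
ee_pos: [0.5856, 0.1796, 0.1543]
eef_rot: [[-0.212, 0.977, -0.001], [0.977, 0.212, 0.0], [0.001, -0.001, -1.0]]
force: [-0.3, 0.4, -2.2]
finger_gap: 0.127
gripper_force: 35.0
```

Call:
send_rows --deltas '[{"gripper":1,"x":3.8,"y":0.7,"z":0,"rx":0,"ry":0,"rz":0},{"gripper":1,"x":2.5,"y":0.5,"z":1,"rx":0,"ry":0,"rz":0},{"gripper":1,"x":1,"y":0.2,"z":3,"rx":0,"ry":0,"rz":0},{"gripper":1,"x":0,"y":0,"z":3,"rx":0,"ry":0,"rz":0},{"gripper":1,"x":0,"y":0,"z":1,"rx":0,"ry":0,"rz":0},{"gripper":1,"x":0,"y":0,"z":0,"rx":0,"ry":0,"rz":0},{"gripper":1,"x":0,"y":0,"z":0,"rx":0,"ry":0,"rz":0}]'

```text
time_s: 11.5
ee_pos: [0.5858, 0.2515, 0.0756]
eef_rot: [[-0.212, 0.977, 0.001], [0.977, 0.212, 0.001], [0.0, 0.001, -1.0]]
force: [0.3, -0.3, -2.3]
finger_gap: 0.123
gripper_force: 35.0
```

```bash
python3 -c "
from h import *
go(.584,.252,.034,12.3)"
```

```text
t 11.5 at [0.5858 0.2515 0.0756] yaw 12.26 F [ 0.3 -0.3 -2.3] gap 0.123 gf 35.0
rz -0.001 xyz [ 0.09 -0.17  4.16] tilt [0.0013 0.0005]
```

Call:
send_rows --deltas '[{"gripper":1,"x":0,"y":-0.15,"z":1,"rx":0,"ry":0,"rz":0},{"gripper":1,"x":0,"y":0,"z":1,"rx":0,"ry":0,"rz":0},{"gripper":1,"x":0,"y":0,"z":1,"rx":0,"ry":0,"rz":0},{"gripper":1,"x":0,"y":0,"z":0.8,"rx":0,"ry":0,"rz":0},{"gripper":1,"x":0,"y":0,"z":0.3,"rx":0,"ry":0,"rz":0},{"gripper":1,"x":0,"y":0,"z":0,"rx":0,"ry":0,"rz":0}]'

```text
time_s: 12.1
ee_pos: [0.5835, 0.2508, 0.0327]
eef_rot: [[-0.213, 0.977, -0.001], [0.977, 0.213, -0.0], [-0.0, -0.001, -1.0]]
force: [0.3, -1.4, -1.9]
finger_gap: 0.124
gripper_force: 35.0
```

```bash
python3 -c "
from h import *
go(.584,.252,.032,12.3)"
```

```text
t 12.1 at [0.5835 0.2508 0.0327] yaw 12.31 F [ 0.3 -1.4 -1.9] gap 0.124 gf 35.0
rz 0.0 xyz [0.11 0.08 0.07] tilt [-0.0012 -0.0003]
```

Call:
send_rows --deltas '[{"gripper":1,"x":0,"y":0,"z":0.25,"rx":0,"ry":0,"rz":0},{"gripper":1,"x":0,"y":0.2,"z":0,"rx":0,"ry":0,"rz":0},{"gripper":1,"x":0,"y":0.2,"z":0,"rx":0,"ry":0,"rz":0},{"gripper":1,"x":0,"y":0.2,"z":0,"rx":0,"ry":0,"rz":0},{"gripper":1,"x":0,"y":0,"z":0,"rx":0,"ry":0,"rz":0}]'

```text
time_s: 12.6
ee_pos: [0.5902, 0.2525, 0.0315]
eef_rot: [[-0.213, 0.977, 0.001], [0.977, 0.213, 0.0], [0.0, 0.001, -1.0]]
force: [-3.4, -0.0, 1.4]
finger_gap: 0.121
gripper_force: 35.0
```

```bash
python3 -c "
from h import *
go(.588,.2575,.032,12.3)"
```

```text
t 12.6 at [0.5902 0.2525 0.0315] yaw 12.33 F [-3.4 -0.   1.4] gap 0.121 gf 35.0
rz 0.0 xyz [ 0.54 -0.11 -0.05] tilt [0.0007 0.0003]
```

Call:
send_rows --deltas '[{"gripper":1,"x":0,"y":0.2,"z":0,"rx":0,"ry":0,"rz":0},{"gripper":1,"x":0,"y":0.2,"z":0,"rx":0,"ry":0,"rz":0},{"gripper":1,"x":0,"y":0,"z":0,"rx":0,"ry":0,"rz":0},{"gripper":1,"x":0,"y":0,"z":0,"rx":0,"ry":0,"rz":0}]'

```text
time_s: 13.0
ee_pos: [0.5926, 0.253, 0.0316]
eef_rot: [[-0.213, 0.977, -0.002], [0.977, 0.213, -0.001], [-0.0, -0.003, -1.0]]
force: [-6.4, -1.3, 6.6]
finger_gap: 0.126
gripper_force: 35.0
```

```bash
python3 -c "
from h import *
go(.588,.2575,.032,12.3)"
```

```text
t 13.0 at [0.5926 0.253  0.0316] yaw 12.32 F [-6.4 -1.3  6.6] gap 0.126 gf 35.0
rz 0.0 xyz [ 0.54 -0.35 -0.04] tilt [-0.0024 -0.0006]
```

Call:
send_rows --deltas '[{"gripper":1,"x":0,"y":0.2,"z":0,"rx":0,"ry":0,"rz":0},{"gripper":1,"x":0,"y":0.2,"z":0,"rx":0,"ry":0,"rz":0},{"gripper":1,"x":0,"y":0,"z":0,"rx":0,"ry":0,"rz":0},{"gripper":1,"x":0,"y":0,"z":0,"rx":0,"ry":0,"rz":0}]'

```text
time_s: 13.4
ee_pos: [0.5927, 0.253, 0.0318]
eef_rot: [[-0.214, 0.977, -0.011], [0.977, 0.214, -0.003], [-0.001, -0.011, -1.0]]
force: [-15.5, -4.9, 15.7]
finger_gap: 0.123
gripper_force: 35.0
```

```bash
python3 -c "
from h import *
go(.588,.2575,.032,12.3)"
```

```text
t 13.4 at [0.5927 0.253  0.0318] yaw 12.34 F [-15.5  -4.9  15.7] gap 0.123 gf 35.0
rz 0.001 xyz [ 0.54 -0.37 -0.02] tilt [-0.0109 -0.0029]
```

Call:
send_rows --deltas '[{"gripper":1,"x":0,"y":-0.4,"z":-0.1,"rx":0,"ry":0,"rz":0},{"gripper":1,"x":0.2,"y":0,"z":0,"rx":0,"ry":0,"rz":0},{"gripper":1,"x":0.2,"y":0,"z":0,"rx":0,"ry":0,"rz":0},{"gripper":1,"x":0.2,"y":0,"z":0,"rx":0,"ry":0,"rz":0},{"gripper":1,"x":0,"y":0,"z":0,"rx":0,"ry":0,"rz":0}]'

```text
time_s: 13.9
ee_pos: [0.5919, 0.2564, 0.0318]
eef_rot: [[-0.213, 0.977, -0.002], [0.977, 0.213, -0.005], [-0.004, -0.003, -1.0]]
force: [-4.4, -6.7, 3.5]
finger_gap: 0.124
gripper_force: 35.0
```

```bash
python3 -c "
from h import *
go(.588,.2575,.032,12.3)"
```

```text
t 13.9 at [0.5919 0.2564 0.0318] yaw 12.33 F [-4.4 -6.7  3.5] gap 0.124 gf 35.0
rz 0.0 xyz [ 0.19 -0.35 -0.02] tilt [-0.0022 -0.0047]
```

Call:
send_rows --deltas '[{"gripper":1,"x":0.2,"y":0,"z":0,"rx":0,"ry":0,"rz":0},{"gripper":1,"x":0.2,"y":0,"z":0,"rx":0,"ry":0,"rz":0},{"gripper":1,"x":0,"y":0,"z":0,"rx":0,"ry":0,"rz":0},{"gripper":1,"x":0,"y":0,"z":0,"rx":0,"ry":0,"rz":0}]'

```text
time_s: 14.3
ee_pos: [0.5918, 0.2568, 0.0321]
eef_rot: [[-0.213, 0.977, -0.002], [0.977, 0.213, -0.01], [-0.01, -0.004, -1.0]]
force: [-4.0, -16.0, 5.3]
finger_gap: 0.126
gripper_force: 35.0
```

```bash
python3 -c "
from h import *
go(.588,.2575,.032,12.3)"
```

```text
t 14.3 at [0.5918 0.2568 0.0321] yaw 12.32 F [ -4.  -16.    5.3] gap 0.126 gf 35.0
rz 0.0 xyz [ 0.15 -0.35  0.01] tilt [-0.0018 -0.0104]
```

Call:
send_rows --deltas '[{"gripper":1,"x":-0.35,"y":0,"z":0,"rx":0,"ry":0,"rz":0},{"gripper":1,"x":0,"y":0,"z":0,"rx":0,"ry":0,"rz":0},{"gripper":0.7,"x":0,"y":0,"z":0,"rx":0,"ry":0,"rz":0},{"gripper":0.7,"x":0,"y":0,"z":0,"rx":0,"ry":0,"rz":0},{"gripper":0.7,"x":0,"y":0,"z":0,"rx":0,"ry":0,"rz":0},{"gripper":0.7,"x":0,"y":0,"z":-1,"rx":0,"ry":0,"rz":0},{"gripper":0.7,"x":0,"y":0,"z":-3,"rx":0,"ry":0,"rz":0},{"gripper":0.7,"x":0,"y":0,"z":-4,"rx":0,"ry":0,"rz":0},{"gripper":0.7,"x":-2,"y":-3,"z":-3,"rx":0,"ry":0,"rz":0},{"gripper":0.7,"x":-2,"y":-4,"z":0,"rx":0,"ry":0,"rz":0},{"gripper":0.7,"x":-2,"y":-4,"z":0,"rx":0,"ry":0,"rz":0},{"gripper":0.7,"x":0,"y":0,"z":0,"rx":0,"ry":0,"rz":0}]'

```text
time_s: 15.5
ee_pos: [0.4914, 0.175, 0.1406]
eef_rot: [[-0.212, 0.977, -0.007], [0.977, 0.212, -0.002], [-0.0, -0.007, -1.0]]
force: [-0.9, -0.1, 0.1]
finger_gap: 0.3
gripper_force: 0.0
```

```bash
python3 -c "
from h import *
go(.47,.178,.12,27)
a,_=snap('top');b,_=snap('side')
A=cv2.resize(a[185:335,95:255],None,fx=2.5,fy=2.5,interpolation=2);B=cv2.resize(b[165:315,180:340],None,fx=2.5,fy=2.5,interpolation=2)
cv2.imwrite('pics/p3.png',np.hstack([A,B])[:,:,::-1])
"
```

```text
t 15.5 at [0.4914 0.175  0.1406] yaw 12.25 F [-0.9 -0.1  0.1] gap 0.3 gf 0.0
rz -0.257 xyz [ 1.23 -1.77  2.06] tilt [-0.0066 -0.0019]
```

View pics/p3.png

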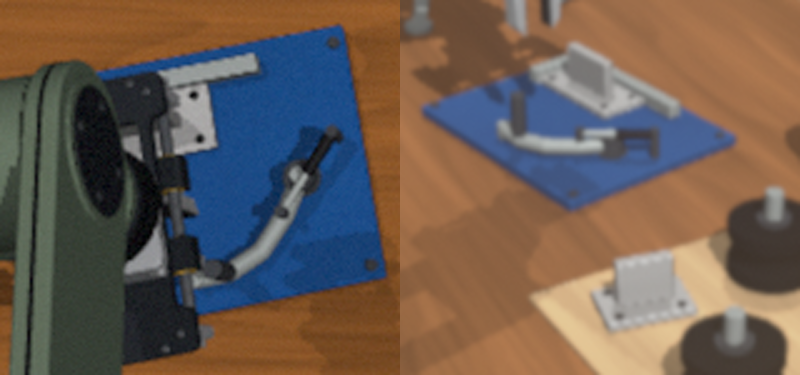

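Call:
send_rows --deltas '[{"gripper":0.6,"x":-3.6,"y":-2,"z":0,"rx":0,"ry":0,"rz":0},{"gripper":0.6,"x":-3.6,"y":-2,"z":0,"rx":0,"ry":0,"rz":0},{"gripper":0.6,"x":-3.6,"y":-2,"z":0,"rx":0,"ry":0,"rz":0},{"gripper":0.6,"x":-3.6,"y":-2,"z":0,"rx":0,"ry":0,"rz":0},{"gripper":0.6,"x":-3.6,"y":-2,"z":0,"rx":0,"ry":0,"rz":0},{"gripper":0.6,"x":0,"y":0,"z":0,"rx":0,"ry":0,"rz":0},{"gripper":0.6,"x":0,"y":0,"z":0,"rx":0,"ry":0,"rz":0}]'

```text
time_s: 16.3
ee_pos: [0.4405, -0.0204, 0.1431]
eef_rot: [[-0.211, 0.977, 0.003], [0.977, 0.211, 0.0], [-0.001, 0.003, -1.0]]
force: [1.2, 1.2, -0.5]
finger_gap: 0.4
gripper_force: 0.0
```

```bash
cat > chk.py <<'E'
from h import *
import sys
snap('top');p,W=load('top');h=p.astype(int)
J=np.array([.5461,.2054]);a=np.radians(12.3);E=np.array([[np.cos(a),np.sin(a)],[-np.sin(a),np.cos(a)]])
j=(W[...,:2]-J)@E.T*1000;z=W[...,2]*1000
w=(z>55)&(z<70)&(j[...,0]>30)&(j[...,0]<75)&(j[...,1]>-20)&(j[...,1]<95);q=j[w].astype(np.float32);print('web',len(q),cv2.minAreaRect(q),np.median(z[w]))
b=(z>16)&(z<24)&(h.min(-1)>60)&(np.ptp(h,axis=-1)<45)&(j[...,0]>15)&(j[...,0]<79)&(j[...,1]>-40)&(j[...,1]<101);q=j[b].astype(np.float32);print('base',len(q),q.min(0),q.max(0),cv2.minAreaRect(q))
A=np.c_[q,np.ones(len(q))];print('plane slope',np.linalg.lstsq(A,z[b],rcond=None)[0])
m=(z>68)&(z<80);m[:,260:]=0;m[:190]=0;m[320:]=0;print('post',W[m].mean(0),(j[m].mean(0)))
cv2.imwrite(sys.argv[1],cv2.resize(p[185:335,95:255],None,fx=3,fy=3,interpolation=2)[:,:,::-1])
E
python3 chk.py pics/p4.png; python3 -c "
from h import *
go(.4685,.173,.13,12.3)"
```

```text
web 234 ((50.68901824951172, 42.146705627441406), (71.54783630371094, 13.0136137008667), 89.52373504638672) 61.587454964997704
base 1077 [ 19.915737 -19.147543] [ 78.99634 100.88886] ((49.460182189941406, 40.8685188293457), (59.07843017578125, 120.03601837158203), 0.0050040860660374165)
plane slope [1.08599498e-03 3.73186036e-03 1.95065617e+01]
post [0.47050744 0.17506051 0.07406539] [-80.32060814 -13.53955559]
t 16.35 at [ 0.4402 -0.0196  0.1429] yaw 12.31 F [ 0.8  0.9 -0.6] gap 0.404 gf 0.0
rz 0.0 xyz [18.21  6.87  1.29] tilt [0.0025 0.0002]
```

View pics/p4.png

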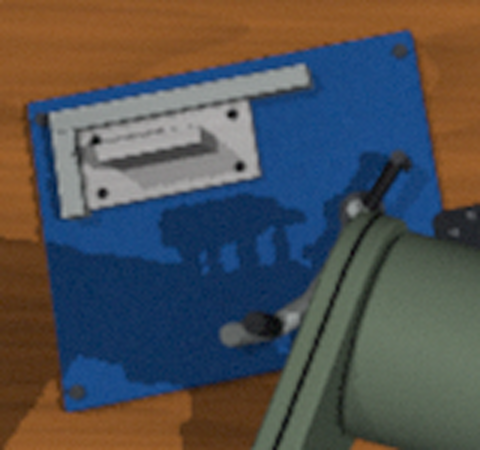

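Call:
send_rows --deltas '[{"gripper":0.4,"x":3.05,"y":1.2,"z":0.3,"rx":0,"ry":0,"rz":0},{"gripper":0.4,"x":3.05,"y":1.2,"z":0.3,"rx":0,"ry":0,"rz":0},{"gripper":0.4,"x":3.05,"y":1.2,"z":0.3,"rx":0,"ry":0,"rz":0},{"gripper":0.4,"x":3.05,"y":1.2,"z":0.3,"rx":0,"ry":0,"rz":0},{"gripper":0.4,"x":3.05,"y":1.2,"z":0.3,"rx":0,"ry":0,"rz":0},{"gripper":0.4,"x":2.9,"y":1.2,"z":0.3,"rx":0,"ry":0,"rz":0},{"gripper":0.4,"x":0,"y":0,"z":0,"rx":0,"ry":0,"rz":-0.1},{"gripper":0.4,"x":0,"y":0,"z":0,"rx":0,"ry":0,"rz":-0.1},{"gripper":0.4,"x":0,"y":0,"z":0,"rx":0,"ry":0,"rz":-0.1},{"gripper":0.4,"x":0,"y":0,"z":0,"rx":0,"ry":0,"rz":0},{"gripper":0.4,"x":0,"y":0,"z":0,"rx":0,"ry":0,"rz":0}]'

```text
time_s: 17.45
ee_pos: [0.4701, 0.1744, 0.124]
eef_rot: [[-0.493, 0.87, 0.0], [0.87, 0.493, 0.0], [0.0, 0.0, -1.0]]
force: [-0.7, 0.6, 0.4]
finger_gap: 0.598
gripper_force: 0.0
```

```bash
python3 -c "
from h import *
go(.4725,.173,.042,29.5)"
```

```text
t 17.45 at [0.4701 0.1744 0.124 ] yaw 29.52 F [-0.7  0.6  0.4] gap 0.598 gf 0.0
rz 0.0 xyz [-0.24  0.14  8.2 ] tilt [0.0003 0.0004]
```

Call:
send_rows --deltas '[{"gripper":0.4,"x":-0.24,"y":0.14,"z":2,"rx":0,"ry":0,"rz":0},{"gripper":0.4,"x":0,"y":0,"z":2,"rx":0,"ry":0,"rz":0},{"gripper":0.4,"x":0,"y":0,"z":2,"rx":0,"ry":0,"rz":0},{"gripper":0.4,"x":0,"y":0,"z":2,"rx":0,"ry":0,"rz":0},{"gripper":0.4,"x":0,"y":0,"z":0,"rx":0,"ry":0,"rz":0},{"gripper":1,"x":0,"y":0,"z":0,"rx":0,"ry":0,"rz":0},{"gripper":1,"x":0,"y":0,"z":0,"rx":0,"ry":0,"rz":0},{"gripper":1,"x":0,"y":0,"z":0,"rx":0,"ry":0,"rz":0},{"gripper":1,"x":0,"y":0,"z":0,"rx":0,"ry":0,"rz":0},{"gripper":1,"x":0,"y":0,"z":0,"rx":0,"ry":0,"rz":0}]' --squeeze 15

```text
time_s: 18.45
ee_pos: [0.4728, 0.1715, 0.0446]
eef_rot: [[-0.492, 0.87, 0.001], [0.87, 0.492, 0.0], [-0.0, 0.001, -1.0]]
force: [-0.3, -0.9, 0.5]
finger_gap: 0.212
gripper_force: 0.0
```

```bash
python3 -c "
from h import *
go(.4725,.173,.042,29.5)
s=ctrl.sense();c=s['ee_pos'][:2];P=np.array([.553,.120]);v=c-P;a0=np.arctan2(v[1],v[0]);r=np.hypot(*v);print(r,np.degrees(a0))
th=-np.linspace(0,.75,10);Q=P+r*np.c_[np.cos(a0+th),np.sin(a0+th)];print(np.round(100*np.diff(Q,axis=0)@s['eef_rot'][:2,:2],2).tolist())"
```

```text
t 18.45 at [0.4728 0.1715 0.0446] yaw 29.5 F [-0.3 -0.9  0.5] gap 0.212 gf 0.0
rz -0.0 xyz [0.14 0.05 0.26] tilt [0.0012 0.0002]
0.09536794803974499 147.29054752900467
[[0.34, 0.72], [0.28, 0.74], [0.22, 0.76], [0.15, 0.78], [0.09, 0.79], [0.02, 0.79], [-0.04, 0.79], [-0.11, 0.79], [-0.18, 0.77]]
```

Call:
send_rows --deltas '[{"gripper":1,"x":0,"y":0,"z":0,"rx":0,"ry":0,"rz":0},{"gripper":1,"x":0,"y":0,"z":0,"rx":0,"ry":0,"rz":0},{"gripper":1,"x":0.34,"y":0.72,"z":0,"rx":0,"ry":0,"rz":0},{"gripper":1,"x":0.28,"y":0.74,"z":0,"rx":0,"ry":0,"rz":0},{"gripper":1,"x":0.22,"y":0.76,"z":0,"rx":0,"ry":0,"rz":0},{"gripper":1,"x":0.15,"y":0.78,"z":0,"rx":0,"ry":0,"rz":0},{"gripper":1,"x":0.09,"y":0.79,"z":0,"rx":0,"ry":0,"rz":0},{"gripper":1,"x":0.02,"y":0.79,"z":0,"rx":0,"ry":0,"rz":0}]'

```text
time_s: 19.25
ee_pos: [0.5046, 0.2044, 0.0443]
eef_rot: [[-0.492, 0.871, -0.005], [0.871, 0.492, 0.0], [0.003, -0.005, -1.0]]
force: [-5.3, 1.2, 5.8]
finger_gap: 0.161
gripper_force: 15.0
```

```bash
python3 -c "
from h import *
go(.4725,.173,.042,29.5)
c=ctrl.sense()['ee_pos'][:2];v=c-np.array([.553,.120]);print(np.hypot(*v),np.degrees(np.arctan2(v[1],v[0])))"
```

```text
t 19.25 at [0.5046 0.2044 0.0443] yaw 29.47 F [-5.3  1.2  5.8] gap 0.161 gf 15.0
rz -0.0 xyz [-1.15 -4.34  0.23] tilt [-0.0055  0.0003]
0.09726153610635001 119.84946053887194
```

Call:
send_rows --deltas '[{"gripper":1,"x":-0.04,"y":0.79,"z":0,"rx":0,"ry":0,"rz":0},{"gripper":1,"x":-0.11,"y":0.79,"z":0,"rx":0,"ry":0,"rz":0},{"gripper":1,"x":-0.18,"y":0.77,"z":0,"rx":0,"ry":0,"rz":0},{"gripper":1,"x":0,"y":0,"z":0,"rx":0,"ry":0,"rz":0},{"gripper":0.4,"x":0,"y":0,"z":0,"rx":0,"ry":0,"rz":0},{"gripper":0.4,"x":0,"y":0,"z":0,"rx":0,"ry":0,"rz":0},{"gripper":0.4,"x":0,"y":0,"z":0,"rx":0,"ry":0,"rz":0},{"gripper":0.4,"x":0,"y":0,"z":0,"rx":0,"ry":0,"rz":0},{"gripper":0.4,"x":0,"y":0,"z":0,"rx":0,"ry":0,"rz":0}]'

```text
time_s: 20.15
ee_pos: [0.527, 0.2119, 0.0433]
eef_rot: [[-0.492, 0.87, -0.004], [0.87, 0.492, -0.001], [0.001, -0.004, -1.0]]
force: [-0.4, 0.1, -0.3]
finger_gap: 0.553
gripper_force: 0.0
```

```bash
python3 -c "
from h import *
go(.4725,.173,.042,29.5)
snap('side')
p,W=load('side');m=(W[...,2]>.05)&(W[...,2]<.08);m[:180]=0;m[250:]=0;m[:,:170]=0;m[:,315:]=0
cv2.imwrite('pics/p5.png',cv2.resize(p[150:280,170:340],None,fx=4,fy=4,interpolation=2)[:,:,::-1])"
```

```text
t 20.15 at [0.527  0.2119 0.0433] yaw 29.49 F [-0.4  0.1 -0.3] gap 0.553 gf 0.0
rz -0.0 xyz [-0.7  -6.65  0.13] tilt [-0.004  -0.0007]
```

View pics/p5.png

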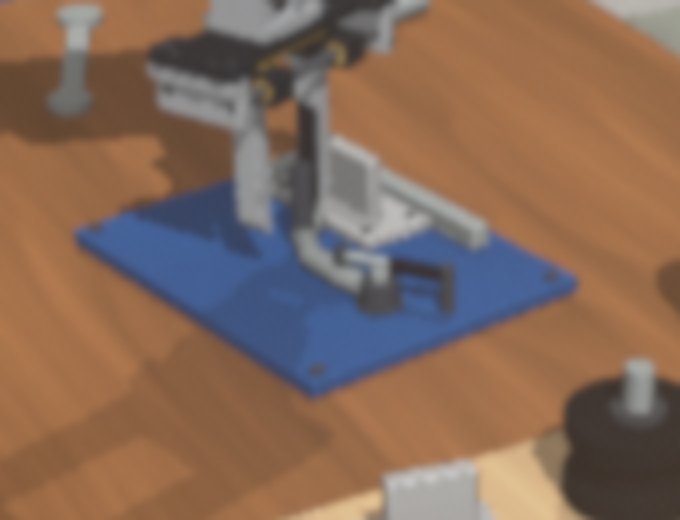

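Call:
send_rows --deltas '[{"gripper":0.4,"x":0,"y":0.4,"z":-1,"rx":0,"ry":0,"rz":0},{"gripper":0.4,"x":0,"y":0,"z":-3,"rx":0,"ry":0,"rz":0},{"gripper":0.4,"x":0,"y":0,"z":-4,"rx":0,"ry":0,"rz":0},{"gripper":0.4,"x":0,"y":0,"z":-4,"rx":0,"ry":0,"rz":0},{"gripper":0.4,"x":-4,"y":-2,"z":0,"rx":0,"ry":0,"rz":0},{"gripper":0.4,"x":-4,"y":-2,"z":0,"rx":0,"ry":0,"rz":0},{"gripper":0.4,"x":-4,"y":-2.2,"z":0,"rx":0,"ry":0,"rz":0},{"gripper":0.4,"x":-4,"y":-2.2,"z":0,"rx":0,"ry":0,"rz":0},{"gripper":0.4,"x":-4,"y":-2.2,"z":0,"rx":0,"ry":0,"rz":0},{"gripper":0.4,"x":0,"y":0,"z":0,"rx":0,"ry":0,"rz":0},{"gripper":0.4,"x":0,"y":0,"z":0,"rx":0,"ry":0,"rz":0}]'

```text
time_s: 21.3
ee_pos: [0.5383, -0.0125, 0.1643]
eef_rot: [[-0.49, 0.872, -0.0], [0.872, 0.49, 0.001], [0.001, 0.0, -1.0]]
force: [-0.1, 0.3, -0.5]
finger_gap: 0.598
gripper_force: 0.0
```

```bash
python3 chk.py pics/p6.png; python3 -c "
from h import *
go(.47,.17,.04,30)"
```

```text
web 233 ((51.10725784301758, 41.507301330566406), (69.45997619628906, 12.957804679870605), 89.44783020019531) 61.198886762720555
base 978 [ 22.710472 -18.700441] [ 78.96004 100.74287] ((50.789878845214844, 41.075042724609375), (119.2602310180664, 56.11737823486328), 89.56623840332031)
plane slope [-9.18560095e-03 -1.80321514e-04  2.02417276e+01]
post [0.5370996  0.21539777 0.07450982] [-6.66396809 11.68563585]
t 21.35 at [ 0.5383 -0.0115  0.1642] yaw 29.48 F [-0.3  0.2 -0.1] gap 0.601 gf 0.0
rz -0.009 xyz [19.13  3.16 12.42] tilt [-0.0004  0.0009]
```

View pics/p6.png

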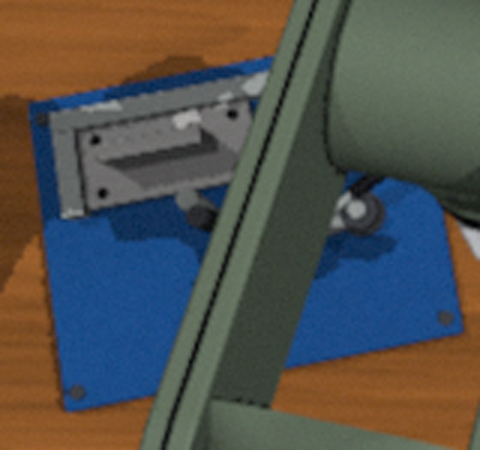

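The arm's tip at (190,200) in the crop rests against the bracket's base. The post is where an arm angle of about 0.19 rad would put it. The bracket is flat and against both edges, and the gripper is clear of everything.

```bash
python3 -c "
from plant import ctrl
print(ctrl.hand_in())"
```

```text
the job is handed in; nothing more can be done
None
```

The job is handed in at about 21 s: the long bracket lies flat against both edges with the spring arm resting on it, the gripper is clear, and I did not touch the short bracket, hubs or tin.

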